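# Raise the shellac seal with the folding crank

## Task

Bring the brown shellac seal cake up to photographing height: on the lifting stage that carries it, swing the red folding crank handle up until it stands upright, turn the crank by it clockwise (seen from above) about a quarter turn to its stop, then fold the handle back down flat over the crank arm and let go. Leave the stage with the chipped cream plaque, the pewter canister and the olive bottle as they are.

Things in the scene. Friction and masses are not known exactly. Their poses are not given: they have to be found in the camera images.
- cake_lift: Fixed grey lifting stage carrying the brown shellac cake (76 mm across, 18 high). Base 300 x 130 x 14. Origin: on the shelf under the vertical crank axis; z up; +x towards the square 110 mm aluminium stage, centred 165 mm from the axis. Under the crank a 90 x 90 mm gearbox, top 84 mm up. The two stages are alike and may stand in either place.
- cake_crank (a joint): Crank of the cake's stage, rad: 0 at the bottom, grows clockwise from above to the stop at 1.6 (stage 25 mm higher); starts at 0 to 0.25. At 0 the arm points 225 degrees counterclockwise from the stage body's +x. Arm: steel bar 12 mm wide, top 110 mm above the shelf, reaching to radius 98. Turns with about 2 N at the handle and stays where left.
- cake_handle (a joint): Red handle of the cake's stage, rad: 0 folded flat over the arm, pointing in to the crank axis; 1.57 (stop) upright; starts at 0 to 0.12. Round, 18 mm thick, free end 68 mm from the hinge. Hinge pin level, square to the arm, at radius 90 mm, 126 mm above the shelf (the folded handle's centre line too). About 1 N at the free end moves it; stays where left.
- cake_grip (a point): Point on the centre line of the cake stage's red handle, 55 mm from its hinge (13 mm short of the free end). x axis along the handle from free end to hinge, y along the hinge pin.
- plaque_lift: The other stage, the same in every size, carrying a cream porcelain plaque (80 mm across, 11 high) with a chipped rim. Origin and axes as on the cake's stage. To be left alone.
- plaque_grip (a point): The same point, 55 mm from the hinge, on the red handle of the plaque's stage. Must stay where it is.
- canister: Loose pewter screw-top canister, 72 mm across, 88 high, upright; origin under its centre. To be left alone.
- bottle: Loose olive glass bottle with a cork, 62 mm across, 150 high, upright; origin under its centre. To be left alone.

How it is judged:
By the outcome, as a careful person would: the job done as asked, in the order asked, and still so for the second after the job is handed in, with the robot touching nothing.
It also fails if it takes over 45 s, if anything falls off the work surface, if the arm or the gripper's body presses on something with over 40 N, if the wrist force passes 120 N, or if a joint passes its speed limit or range.

## Robot

A 7-joint arm with a two-finger parallel gripper is mounted at the origin on the work surface. World frame = base frame: x ahead of the robot, y to its left, z up, the work surface at z = 0. Lengths are in m, angles in rad, forces in N, time in s.
With the tool pointing down it reaches from about 0.425 to 0.875 m from the base axis. Payload 8.4 kg.
Tool frame: the origin (TCP) lies midway between the tips of the shut fingers; the grasp point (between the pads) lies 19 mm behind it; z points along the fingers, y is the line along which they close (so a half turn about z gives the same grasp; the last joint's range is limited). The gripper opens to 87 mm and grips with 3 to 60 N. Pads are 19 mm wide; open, the fingers measure 117 mm over their backs; the gripper's body (75 mm by 190 mm) begins 51 mm behind the grasp point.
Start: joints at [-1.442, 0.333, 0.04, 1.465, -0.013, 1.343, -0.059], TCP at [0.147, 0.633, 0.223] pointing down, gripper open.
Joint ranges: [-2.58, 2.58], [-0.38, 2.09], [-1.3, 1.39], [0.25, 2.4], [-1.5, 4.64], [0.08, 2.09], [-2.65, 2.65]. Speed limits (rad/s): [2.22, 2.22, 2.79, 2.79, 3.14, 3.14, 3.14].

## Interface

Orientations are given as a unit quaternion [w, x, y, z].
In Python, from workcell import robot, cams gives the robot as it stands.
- The arm moves only by the shell command python3 -m creep 'ROWS'. ROWS is a JSON object of lists of equal length, an entry for each row: "grip": the opening in per cent of the stroke, from 0 (shut) to 100 (fully open); "travel": the shift along the tool's x, y, z in mm, a list of three; "spin": the turn about the tool's z in degrees. In form: {"grip": [grip, ...], "travel": [[dx, dy, dz], ...], "spin": [spin, ...]}. A call has exactly 5 rows; each row shifts and turns the commanded pose from where the row before left it, along the tool's axes as they then stand; what a row does not reach is not made up. A row lasts 1/12 s, in which the tool goes at most 41.7 mm and 7.16 degrees, less where a joint would pass 70% of its speed; a pose out of reach is approached as far as the arm can. A call with a gripper value outside its range is refused whole. The fingers move at their own pace and stop on an object; the grip force is fixed at half the most. Time passes only in rows, so rows that do not move let the fingers close, or fill a call up. It gives the time, the measured TCP pose, the force, the opening and the grip force at its end, in the units of the state.
- robot.get_obs(): the state, without advancing time (a new reading comes with each control period).
- cams.grab_frame(name): name is "side" or "top"; returns the picture (480x640x3 uint8, red, green, blue); there is no depth.
- cams.get_calibration(name): a dict with "fx", "fy", "cx", "cy" (pixels), "pose" (4x4, takes a point from camera to world coordinates). Camera axes: x right, y down, z forward; pixel columns grow to the right and rows downward; lengths in m; the calibration is good to about 2 mm. A picture is of the moment at which its call begins. get_calibration takes no time and is no camera call.
- robot.sign_off(): hands the job in; it is judged then, once.
The state is a dict: "clock": time; "joint_positions": joint angles; "joint_velocities": joint speeds; "tau": joint torques, N m; "tcp_pos": TCP position; "orientation": TCP orientation; "force": force on the tool from outside, world axes, zero at the start; "ft_torque": the same for the moment, N m; "finger_gap": opening from 0.0 (shut) to 1.0 (fully open); "grasp_force": force on a finger pad.
Only numpy, scipy, OpenCV 4.12 (cv2) and the standard library are available. Lean on these libraries where they do the work, as an engineer would, in place of code of your own. Each camera call takes 0.05 s, during which the arm holds its last target. There are 200 camera calls.

## Working session

There is one attempt and no reset: what is moved stays moved. The work goes in short steps, Python scripts to look and compute and a shell command to move; the robot and the scene stay as the last step left them, time stands still between calls to the robot, and variables do not carry over. Pictures are saved under pics/ and viewed, at most 10 in all, crops included, and the job is handed in when it is done.

```bash
mkdir -p pics
python3 - <<'E'
from workcell import robot,cams
import cv2,numpy as np
for n in("side","top"):
    f=cams.grab_frame(n); cv2.imwrite(f"pics/{n}0.png",f[:,:,::-1]); c=cams.get_calibration(n); print(n,c["fx"],c["fy"],c["cx"],c["cy"]);print(np.round(c["pose"],4).tolist())
o=robot.get_obs();print(o["tcp_pos"],o["orientation"],o["clock"],o["finger_gap"])
E
```

```text
side 525.3968321289401 525.3968321289401 314.15939474268123 237.87340113545253
[[0.931, -0.2492, 0.2667, 0.2176], [-0.365, -0.638, 0.678, -0.9281], [0.0012, -0.7286, -0.685, 1.0443], [0.0, 0.0, 0.0, 1.0]]
top 473.50121572393994 473.50121572393994 326.58095349632333 242.62188134691806
[[-0.0581, -0.9769, 0.2057, 0.3544], [-0.9983, 0.0581, -0.0059, -0.0039], [-0.0062, -0.2057, -0.9786, 1.1578], [0.0, 0.0, 0.0, 1.0]]
[0.146677   0.63279386 0.22175476] [-5.45114008e-05  1.13625816e-01  9.93523347e-01 -7.28282029e-04] 0.1 0.9966255129080206
```

View pics/side0.png

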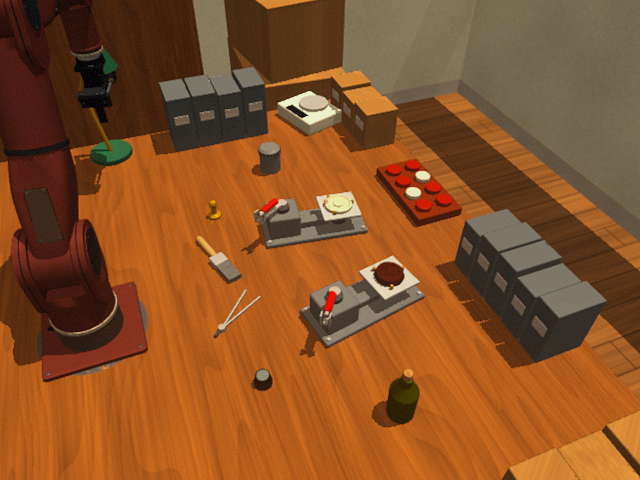

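View pics/top0.png

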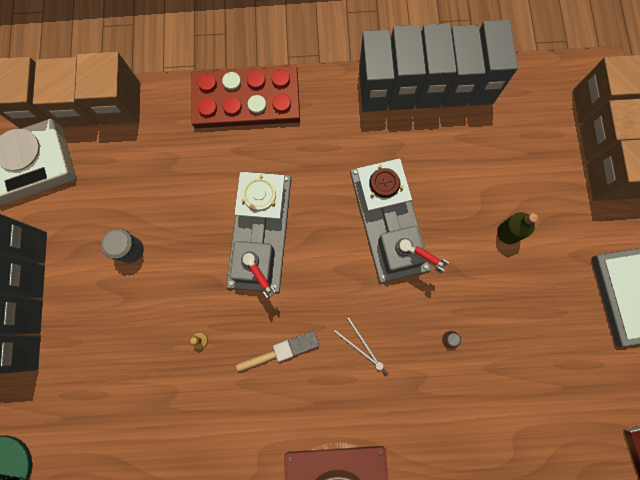

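The cake's stage is the right one in the top view (cake at 385,182, hub about 405,246, handle running to 443,264). In the side view the cake is at (389,273) and the handle runs from (334,292) to (326,318). I'll enlarge both.

Run:
```python
import cv2,numpy as np
a=cv2.imread("pics/top0.png")[150:300,340:460]; b=cv2.imread("pics/side0.png")[250:350,295:430]
a=cv2.resize(a,None,fx=4,fy=4,interpolation=2)[:600]; 
cv2.imwrite("pics/c1.png",a); cv2.imwrite("pics/c2.png",cv2.resize(b,None,fx=5.5,fy=5.5,interpolation=2))
```

```text
(no output)
```

View pics/c1.png

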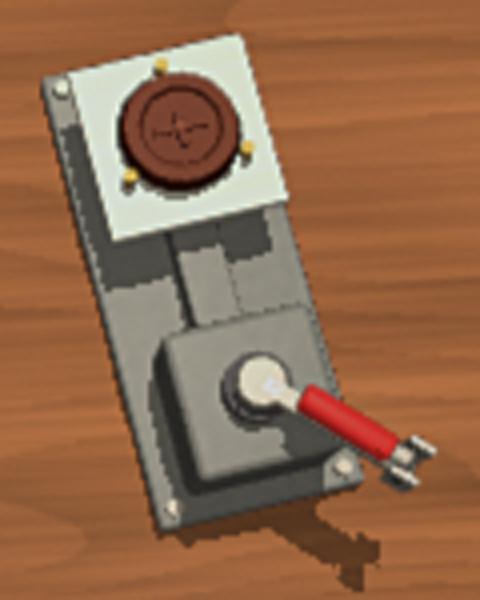

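View pics/c2.png

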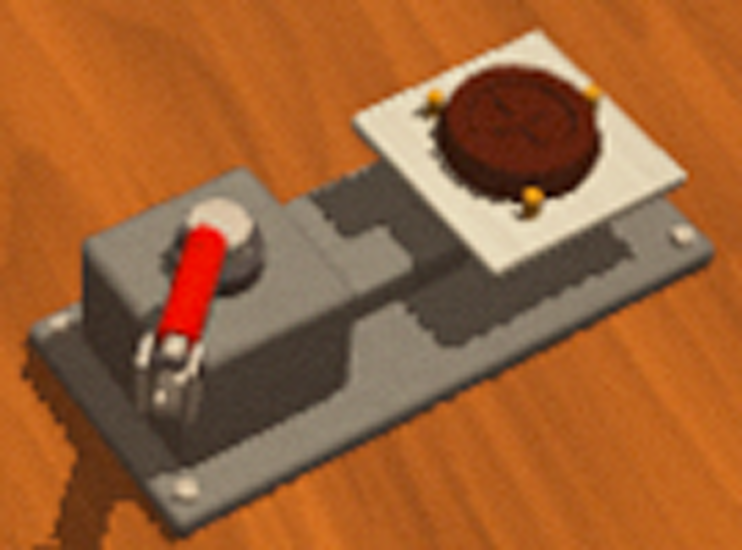

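The top crop shows the hub at (405.5,245.3), the handle's free end at (415.8,250) and the hinge at (442.8,265.3). The side crop shows the hub at (335.9,290.4), free end (333.2,293.3) and hinge (326.8,314). Stage corners and cake are clear in both, so I'll triangulate.

```bash
cat > h.py <<'E'
import numpy as np,cv2
from workcell import robot,cams
def P(n):
    c=cams.get_calibration(n);T=np.linalg.inv(c["pose"]);K=np.array([[c["fx"],0,c["cx"]],[0,c["fy"],c["cy"]],[0,0,1]]);return K@T[:3]
def tri(t,s):
    X=cv2.triangulatePoints(P("top"),P("side"),np.array(t,float),np.array(s,float))[:,0];return X[:3]/X[3]
def proj(n,p):
    q=P(n)@np.r_[p,1];return q[:2]/q[2]
E
python3 - <<'E'
from h import *
C=lambda x,y:(340+x/4,150+y/4); S=lambda x,y:(295+x/5.5,250+y/5.5)
for n,t,s in [("hub",C(262,381),S(225,222)),("free",C(303,400),S(210,238)),("redroot",C(394,449),S(180,335)),("hinge",C(411,461),S(174,355)),("cake",C(180,128),S(522,122)),("near",C(288,200),S(500,272)),("right",C(240,37),S(687,180)),("left",C(113,240),S(352,122))]:
    p=tri(t,s);print(n,np.round(p,4),np.round(proj("top",p)-t,1),np.round(proj("side",p)-s,1))
E
```

```text
hub [ 0.5612 -0.1885  0.109 ] [ 0.2 -1.3] [-1.   0.3]
free [ 0.5459 -0.2073  0.1254] [ 0.2 -1.3] [-1.   0.3]
redroot [ 0.5139 -0.2534  0.1297] [ 0.1 -0.9] [-0.7  0.2]
hinge [ 0.5073 -0.2621  0.1299] [ 0.1 -1.1] [-0.9  0.2]
cake [ 0.7228 -0.1589  0.0791] [ 0.1 -0.8] [-0.6  0.2]
near [ 0.6801 -0.2226  0.0622] [ 0.1 -1.2] [-0.9  0.3]
right [ 0.7859 -0.2034  0.06  ] [ 0.1 -0.9] [-0.7  0.3]
left [ 0.6599 -0.1153  0.0606] [ 0.  -0.4] [-0.3  0.1]
```

Heights match the text: axis at (0.561,-0.189), hinge about 130 mm up, stage yaw 10.3°, crank about 0.03 rad. First I swing round the base at constant radius, tool height unchanged and above everything.

```bash
R='{"grip":[100,100,100,100,100],"travel":[[-40,0,0],[-40,0,0],[-40,0,0],[-40,0,0],[-40,0,0]],"spin":[3.6,3.6,3.6,3.6,3.6]}' ; unset R
python3 -m creep '{"grip":[100,100,100,100,100],"travel":[[-40,0,0],[-40,0,0],[-40,0,0],[-40,0,0],[-40,0,0]],"spin":[3.6,3.6,3.6,3.6,3.6]}'
python3 -m creep '{"grip":[100,100,100,100,100],"travel":[[-40,0,0],[-40,0,0],[-40,0,0],[-40,0,0],[-40,0,0]],"spin":[3.6,3.6,3.6,3.6,3.6]}'
```

```text
clock: 0.52
tcp_pos: [0.3353, 0.5632, 0.222]
orientation: [0.0, 0.269, 0.963, -0.0]
force: [1.1, 1.4, -0.0]
finger_gap: 0.994
grasp_force: 0.0
clock: 0.93
tcp_pos: [0.4914, 0.4394, 0.222]
orientation: [-0.0, 0.416, 0.909, -0.0]
force: [0.9, 0.8, -0.0]
finger_gap: 1.002
grasp_force: 0.0
```

```bash
python3 -m creep '{"grip":[100,100,100,100,100],"travel":[[-40,0,0],[-40,0,0],[-40,0,0],[-40,0,0],[-40,0,0]],"spin":[3.6,3.6,3.6,3.6,3.6]}'
python3 -m creep '{"grip":[100,100,100,100,100],"travel":[[-40,0,0],[-40,0,0],[-40,0,0],[-40,0,0],[-40,0,0]],"spin":[4,4,4,4,4]}'
python3 -m creep '{"grip":[100,100,100,100,100],"travel":[[-40,0,0],[-40,0,0],[-40,0,0],[-40,0,0],[-40,0,0]],"spin":[5,5,5,5,5]}'
cat >> h.py <<'E'
AX=np.array([.5612,-.1885]);YAW=10.35;HZ=.127
def state():
    o=robot.get_obs();w,x,y,z=o["orientation"];yt=np.degrees(np.arctan2(y*y-x*x,2*x*y));return o["tcp_pos"],yt,o
def goto(crank,th,gz=.019,d=.055):
    """mm in present tool axes & spin to put grasp point on the handle at crank(deg), handle angle th(deg)"""
    p,yt,o=state();a=np.radians(225+YAW-crank);t=np.radians(th);r=.0905-d*np.cos(t)
    g=np.r_[AX+r*np.array([np.cos(a),np.sin(a)]),HZ+d*np.sin(t)-gz]
    D=(g-p)*1000;y=np.radians(yt);Y=np.array([np.cos(y),np.sin(y)]);X=np.array([-Y[1],Y[0]])
    s=(yt-(225+YAW-crank-270)+180)%360-180
    return np.round([D[:2]@X,D[:2]@Y,-D[2],s],1)
E
python3 -c "
from h import *
print(state()[:2],goto(1.7,3),state()[2]['joint_positions'])"
```

```text
clock: 1.35
tcp_pos: [0.6015, 0.2735, 0.222]
orientation: [-0.0, 0.554, 0.833, -0.0]
force: [1.2, -0.5, -0.3]
finger_gap: 1.0
grasp_force: 0.0
clock: 1.77
tcp_pos: [0.6523, 0.0811, 0.2221]
orientation: [-0.0, 0.69, 0.724, -0.0]
force: [0.8, -0.4, -0.2]
finger_gap: 1.004
grasp_force: 0.0
clock: 2.18
tcp_pos: [0.6272, -0.1159, 0.2221]
orientation: [-0.0, 0.831, 0.557, -0.0]
force: [0.6, -0.7, 0.1]
finger_gap: 1.001
grasp_force: 0.0
(array([ 0.62723517, -0.11594396,  0.22209023]), np.float64(-22.302091716395935)) [-126.7  -42.2  111.2   14. ] [-0.43142768  0.36358346  0.71272469  1.52519076 -0.24056163  1.34307808
 -0.08577459]
```

```bash
python3 -m creep '{"grip":[60,60,60,60,60],"travel":[[-32,-10.5,0],[-32,-10.5,0],[-32,-10.5,0],[-31,-10.5,0],[0,0,30]],"spin":[0,0,0,0,7]}'
python3 -m creep '{"grip":[60,60,60,60,60],"travel":[[0,0,20],[0,0,0],[0,0,0],[0,0,0],[0,0,0]],"spin":[7,0,0,0,0]}'
python3 - <<'E'
from h import *
print(state()[:2],goto(1.7,3))
a=cams.grab_frame("top")[200:300,380:480];b=cams.grab_frame("side")[230:330,285:385]
cv2.imwrite("pics/d.png",cv2.resize(np.hstack([a,b]),None,fx=4,fy=4,interpolation=2)[:,:,::-1])
E
```

```text
clock: 2.6
tcp_pos: [0.5388, -0.2242, 0.1975]
orientation: [0.003, 0.863, 0.505, 0.002]
force: [1.8, -0.8, 0.4]
finger_gap: 0.705
grasp_force: 0.0
clock: 3.02
tcp_pos: [0.5421, -0.2159, 0.1739]
orientation: [0.001, 0.89, 0.455, 0.001]
force: [0.6, -0.6, 0.2]
finger_gap: 0.602
grasp_force: 0.0
(array([ 0.54206975, -0.21593767,  0.17385716]), np.float64(-35.84657756448715)) [-2.1 -0.9 63.   0.5]
```

View pics/d.png

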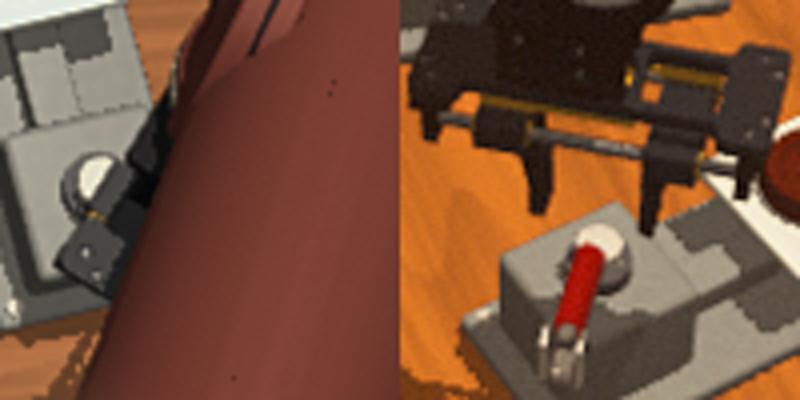

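The fingers, with tips at about (540,212) and (648,235) in the side crop, stand over the red handle and straddle it. I'll descend and grip.

```bash
python3 -m creep '{"grip":[60,60,60,60,60],"travel":[[-2,-1,15],[0,0,15],[0,0,15],[0,0,16],[0,0,0]],"spin":[0.5,0,0,0,0]}'
python3 -m creep '{"grip":[8,8,8,8,8],"travel":[[0,0,0],[0,0,0],[0,0,0],[0,0,0],[0,0,0]],"spin":[0,0,0,0,0]}'
python3 - <<'E'
from h import *
p,y,o=state();print(p,y,o["force"],o["finger_gap"],o["grasp_force"],goto(1.7,3))
b=cams.grab_frame("side")[230:350,275:395]
cv2.imwrite("pics/e.png",cv2.resize(b,None,fx=4,fy=4,interpolation=2)[:,:,::-1])
E
```

```text
clock: 3.53
tcp_pos: [0.538, -0.2162, 0.1095]
orientation: [-0.001, 0.893, 0.45, -0.001]
force: [-0.3, 1.1, -0.0]
finger_gap: 0.598
grasp_force: 0.0
clock: 3.95
tcp_pos: [0.5396, -0.2171, 0.1123]
orientation: [0.0, 0.893, 0.45, 0.0]
force: [-0.4, -0.5, 0.7]
finger_gap: 0.307
grasp_force: 0.0
[ 0.53958518 -0.21712458  0.112309  ] -36.54576637048885 [-0.37138756 -0.46916605  0.68586274] 0.30660800406090877 0.0 [ 0.3  0.4  1.4 -0.2]
```

View pics/e.png

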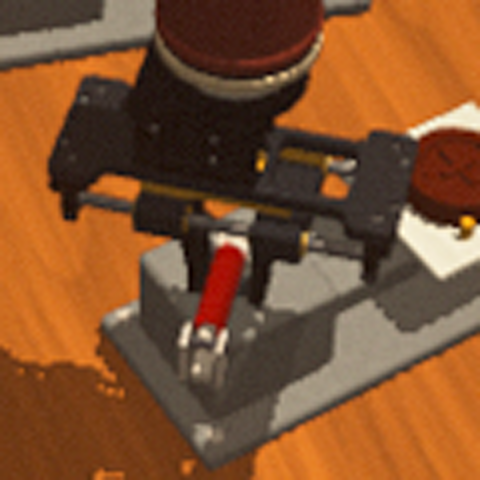

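The fingers (at about (195,262) and (262,275)) are closing evenly on the handle, which lies centred between them. I'll go on closing.

```bash
python3 -m creep '{"grip":[8,8,8,8,8],"travel":[[0,0,0],[0,0,0],[0,0,0],[0,0,0],[0,0,0]],"spin":[0,0,0,0,0]}'
python3 - <<'E'
from h import *
p,y,o=state();print(p,y,goto(1.7,3))
# arc steps: dx (tool x), dz for handle angle from 3 to 92 in 15 rows
th=np.radians(np.linspace(3,90,16));print("x",np.round(np.diff(55*np.cos(th)),1),"z",np.round(np.diff(55*np.sin(th)),1))
E
```

```text
clock: 4.42
tcp_pos: [0.5387, -0.2166, 0.1116]
orientation: [-0.001, 0.893, 0.45, -0.0]
force: [-4.2, 3.1, 4.9]
finger_gap: 0.201
grasp_force: 30.0
[ 0.5386624  -0.21657188  0.11162565] -36.53520502385939 [ 0.4  1.5  0.7 -0.2]
x [-0.6 -1.1 -1.7 -2.2 -2.7 -3.2 -3.6 -4.  -4.4 -4.7 -5.  -5.2 -5.4 -5.5
 -5.6] z [5.5 5.4 5.3 5.1 4.9 4.6 4.2 3.8 3.4 2.9 2.4 1.9 1.4 0.8 0.3]
```

Gripped. Now the arc upward (hinge lies 55 mm along tool -x).

```bash
python3 -m creep '{"grip":[8,8,8,8,8],"travel":[[-0.6,0,-5.5],[-1.1,0,-5.4],[-1.7,0,-5.3],[-2.2,0,-5.1],[-2.7,0,-4.9]],"spin":[0,0,0,0,0]}'
python3 -m creep '{"grip":[8,8,8,8,8],"travel":[[-3.2,0,-4.6],[-3.6,0,-4.2],[-4,0,-3.8],[-4.4,0,-3.4],[-4.7,0,-2.9]],"spin":[0,0,0,0,0]}'
python3 -c "
from h import *
print(goto(1.7,61))"
```

```text
clock: 4.83
tcp_pos: [0.534, -0.2232, 0.1381]
orientation: [-0.0, 0.893, 0.45, -0.0]
force: [-1.6, 4.3, -5.0]
finger_gap: 0.201
grasp_force: 30.0
clock: 5.25
tcp_pos: [0.5228, -0.2391, 0.1574]
orientation: [-0.0, 0.893, 0.45, 0.001]
force: [0.9, 6.8, -3.5]
finger_gap: 0.201
grasp_force: 30.0
[-0.3  1.   1.3 -0.2]
```

```bash
python3 -m creep '{"grip":[8,8,8,8,8],"travel":[[-5,0,-2.4],[-5.2,0,-1.9],[-5.4,0,-1.4],[-5.5,0,-0.8],[-5.6,0,-0.3]],"spin":[0,0,0,0,0]}'
python3 -m creep '{"grip":[8,8,8,8,8],"travel":[[-1.5,0,0],[-1.5,0,0],[0,0,0],[0,0,0],[0,0,0]],"spin":[0,0,0,0,0]}'
python3 - <<'E'
from h import *
print(goto(1.7,90))
a=cams.grab_frame("top")[200:320,380:500];b=cams.grab_frame("side")[230:350,275:395]
cv2.imwrite("pics/f.png",cv2.resize(np.hstack([a,b]),None,fx=3.3,fy=3.3,interpolation=2)[:,:,::-1])
E
```

```text
clock: 5.67
tcp_pos: [0.5079, -0.2604, 0.1653]
orientation: [0.0, 0.893, 0.45, 0.002]
force: [-0.6, 9.2, 7.5]
finger_gap: 0.191
grasp_force: 30.0
clock: 6.08
tcp_pos: [0.5058, -0.2634, 0.1654]
orientation: [0.0, 0.893, 0.45, 0.002]
force: [-2.4, 7.5, 8.7]
finger_gap: 0.187
grasp_force: 30.0
[ 2.7  0.2  2.4 -0.2]
```

View pics/f.png

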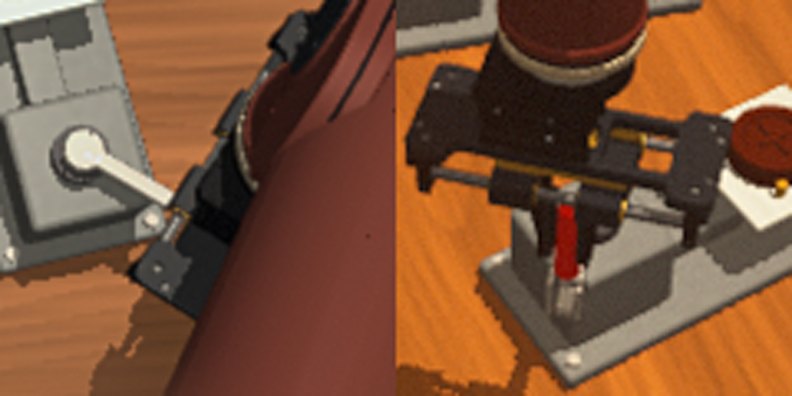

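The side crop shows the red handle standing vertical (hinge 567,290, top 565,205). Now the clockwise turn at radius 90: 6° rows.

```bash
python3 -m creep '{"grip":[8,8,8,8,8],"travel":[[1,-9.5,0],[0.5,-9.5,0],[0.5,-9.5,0],[0.5,-9.5,0],[0.5,-9.5,0]],"spin":[6,6,6,6,6]}'
python3 -c "
from h import *
print(goto(31.7,90),state()[2]['joint_positions'])"
```

```text
clock: 6.6
tcp_pos: [0.4769, -0.2277, 0.1653]
orientation: [0.001, 0.98, 0.2, 0.002]
force: [1.1, -0.6, 3.8]
finger_gap: 0.197
grasp_force: 30.2
[ 2.5 -2.1  2.3 -0.6] [-0.46782798  0.15526076  0.91816495  1.87487727 -0.13412546  1.17032628
 -0.67148156]
```

```bash
python3 -m creep '{"grip":[8,8,8,8,8],"travel":[[1,-9.5,0],[1,-9.5,0],[0.5,-9.5,0],[0.5,-9.5,0],[0.5,-9.5,0]],"spin":[6,6,6,6,6]}'
python3 -m creep '{"grip":[8,8,8,8,8],"travel":[[0.5,-9.5,0],[0.5,-9.5,0],[0.5,-9.5,0],[0.5,-9.5,0],[0,0,0]],"spin":[6,6,6,6,0]}'
python3 -c "
from h import *
print(goto(85.7,90),state()[2]['joint_positions'])"
```

```text
clock: 7.02
tcp_pos: [0.47, -0.1812, 0.1649]
orientation: [0.001, 0.998, -0.061, 0.001]
force: [-2.9, -2.4, 3.3]
finger_gap: 0.191
grasp_force: 30.1
clock: 7.43
tcp_pos: [0.4826, -0.1436, 0.1646]
orientation: [0.0, 0.964, -0.266, 0.001]
force: [-4.6, 1.8, 4.0]
finger_gap: 0.194
grasp_force: 29.9
[ 0.  -0.9  1.6 -0.5] [-0.68577907  0.07902856  0.94219584  1.92881143 -0.06951037  1.16563205
 -1.8274129 ]
```

```bash
python3 -m creep '{"grip":[8,8,8,8,8],"travel":[[0.3,-5,0],[0.3,-5,0],[0,-2,0],[0,-2,0],[0,0,0]],"spin":[3,3,0,0,0]}'
python3 -c "
from h import *
print(goto(91.7,90))"
```

```text
clock: 7.85
tcp_pos: [0.4893, -0.1352, 0.1642]
orientation: [0.001, 0.95, -0.313, 0.0]
force: [-7.0, -4.6, 6.3]
finger_gap: 0.19
grasp_force: 30.0
[-1.   0.3  1.2 -0.2]
```

```bash
python3 -m creep '{"grip":[8,8,8,8,8],"travel":[[0,-2,0],[0,-2,0],[0,-1,0],[0,0,0],[0,0,0]],"spin":[0,0,0,0,0]}'
python3 - <<'E'
from h import *
print(goto(91.7,90),state()[1])
a=cams.grab_frame("top")[150:290,350:470];b=cams.grab_frame("side")[230:370,265:415]
cv2.imwrite("pics/g.png",cv2.resize(np.hstack([a,b]),None,fx=2.9,fy=2.9,interpolation=2)[:,:,::-1])
E
```

```text
clock: 8.27
tcp_pos: [0.4902, -0.1349, 0.164]
orientation: [0.003, 0.949, -0.315, -0.001]
force: [-15.7, -17.7, 9.0]
finger_gap: 0.191
grasp_force: 30.0
[-1.5  1.   1.  -0.4] -126.7375540904322
```

View pics/g.png

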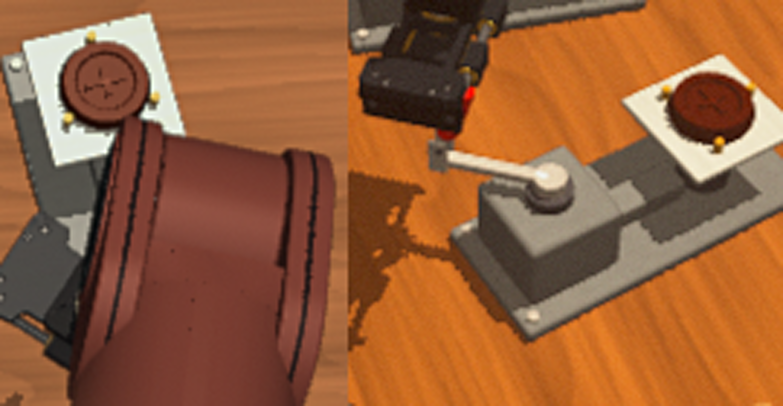

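The stage stands clearly raised, with the crank arm (437,155)–(550,180) against its stop: force rose to 24 N without motion. I relax the push, then fold inward along the reverse arc.

```bash
python3 -m creep '{"grip":[8,8,8,8,8],"travel":[[0,2,0],[0,2,0],[0,2,0],[0,0,0],[0,0,0]],"spin":[0,0,0,0,0]}'
python3 -m creep '{"grip":[8,8,8,8,8],"travel":[[5.6,0,0.3],[5.5,0,0.8],[5.4,0,1.4],[5.2,0,1.9],[5,0,2.4]],"spin":[0,0,0,0,0]}'
python3 -c "
from h import *
print(goto(91.7,61))"
```

```text
clock: 8.78
tcp_pos: [0.4893, -0.1352, 0.1642]
orientation: [0.001, 0.95, -0.314, 0.001]
force: [-5.9, -5.4, 4.7]
finger_gap: 0.187
grasp_force: 30.0
clock: 9.2
tcp_pos: [0.5074, -0.1487, 0.1547]
orientation: [0.0, 0.95, -0.313, -0.004]
force: [-13.4, 2.0, -6.2]
finger_gap: 0.187
grasp_force: 30.0
[ 3.1  0.1 -1.4 -0.1]
```

```bash
python3 -m creep '{"grip":[8,8,8,8,8],"travel":[[4.7,0,2.5],[4.4,0,3],[4,0,3.8],[3.6,0,4.2],[3.2,0,4.6]],"spin":[0,0,0,0,0]}'
python3 -c "
from h import *
print(goto(91.7,32))"
```

```text
clock: 9.62
tcp_pos: [0.5229, -0.1602, 0.1366]
orientation: [0.0, 0.95, -0.313, -0.004]
force: [-15.2, 3.3, 0.6]
finger_gap: 0.191
grasp_force: 30.0
[ 3.8  0.1 -0.6 -0.1]
```

```bash
python3 -m creep '{"grip":[8,8,8,8,8],"travel":[[2,0,4.9],[1.5,0,5.1],[1,0,5.3],[0,0,5.4],[0,0,5.5]],"spin":[0,0,0,0,0]}'
python3 -m creep '{"grip":[8,8,8,8,8],"travel":[[0,0,2],[0,0,1],[0,0,0],[0,0,0],[0,0,0]],"spin":[0,0,0,0,0]}'
python3 - <<'E'
from h import *
print(goto(91.7,0))
b=cams.grab_frame("side")[220:340,265:385]
cv2.imwrite("pics/i.png",cv2.resize(b,None,fx=4,fy=4,interpolation=2)[:,:,::-1])
E
```

```text
clock: 10.03
tcp_pos: [0.5306, -0.1657, 0.115]
orientation: [0.0, 0.95, -0.313, 0.001]
force: [-13.0, -2.6, 36.0]
finger_gap: 0.197
grasp_force: 30.0
clock: 10.45
tcp_pos: [0.5313, -0.1662, 0.1125]
orientation: [0.0, 0.95, -0.313, 0.002]
force: [-12.3, -2.7, 31.5]
finger_gap: 0.197
grasp_force: 30.0
[ 1.8  0.2  4.5 -0.2]
```

View pics/i.png

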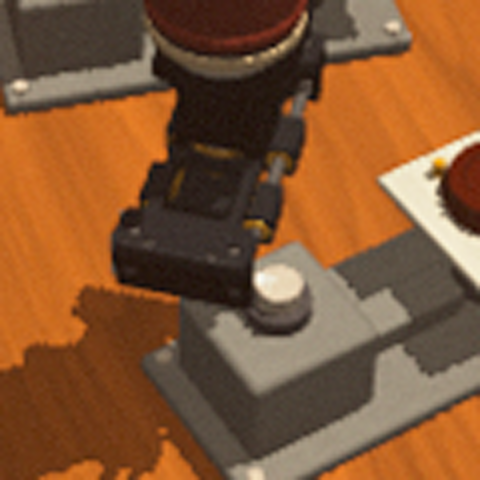

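The handle is out of sight under the gripper; the 31 N upward force says it is on its flat stop. I release and lift away.

```bash
python3 -m creep '{"grip":[50,50,50,50,50],"travel":[[0,0,0],[0,0,-3],[0,0,-3],[0,0,0],[0,0,0]],"spin":[0,0,0,0,0]}'
python3 -m creep '{"grip":[60,60,60,60,60],"travel":[[0,0,0],[0,0,-10],[0,0,-20],[0,0,-30],[0,0,-30]],"spin":[0,0,0,0,0]}'
python3 -m creep '{"grip":[60,60,60,60,60],"travel":[[0,0,-20],[40,0,0],[40,0,0],[40,0,0],[0,0,0]],"spin":[0,0,0,0,0]}'
python3 -c "
from h import *
print(state()[:2])"
```

```text
clock: 10.92
tcp_pos: [0.5308, -0.1631, 0.1155]
orientation: [-0.0, 0.95, -0.313, 0.0]
force: [-0.4, 0.2, -0.4]
finger_gap: 0.463
grasp_force: 0.0
clock: 11.33
tcp_pos: [0.5298, -0.1636, 0.2065]
orientation: [0.0, 0.949, -0.314, -0.001]
force: [0.3, 0.1, 0.3]
finger_gap: 0.597
grasp_force: 0.0
clock: 11.75
tcp_pos: [0.6297, -0.2387, 0.2226]
orientation: [0.003, 0.949, -0.314, -0.001]
force: [-0.6, 0.2, -0.7]
finger_gap: 0.601
grasp_force: 0.0
(array([ 0.62972849, -0.23871962,  0.22257169]), np.float64(-126.6320555505623))
```

```bash
python3 -m creep '{"grip":[60,60,60,60,60],"travel":[[30,20,-30],[30,20,-20],[30,20,0],[0,0,0],[0,0,0]],"spin":[0,0,0,0,0]}'
python3 - <<'E'
from h import *
f=cams.grab_frame("side");t=cams.grab_frame("top")
b=f[215:345,265:395];a=t[150:280,330:460]
cv2.imwrite("pics/j.png",cv2.resize(np.hstack([a,b]),None,fx=3,fy=3,interpolation=2)[:,:,::-1])
for c in(0,):
  A=np.radians(225+YAW-91.7);u=np.array([np.cos(A),np.sin(A)])
  for n in("side","top"): print(n,[np.round((proj(n,np.r_[AX+r*u,.127])-((265,215) if n=="side" else (330,150)))*3+((390,0) if n=="side" else (0,0))) for r in(.0225,.09)])
E
```

```text
clock: 12.17
tcp_pos: [0.6609, -0.3363, 0.2717]
orientation: [0.001, 0.949, -0.316, -0.001]
force: [-0.6, 0.4, -0.0]
finger_gap: 0.6
grasp_force: 0.0
side [array([572., 206.]), array([489., 189.])]
top [array([215., 302.]), array([167., 378.])]
```

View pics/j.png

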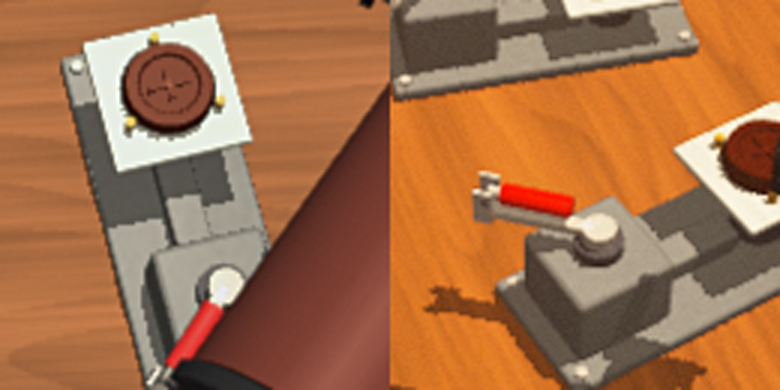

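The handle lies flat over the arm: its free end is at (573,204) in the side crop, where (572,206) was predicted for flat. The crank is at the stop, the stage is raised with the cake on it, and the robot is clear.

```bash
python3 -c "
from workcell import robot
print(robot.sign_off())"
```

```text
the job is handed in; nothing more can be done
None
```

The cake's stage is up: I raised the red handle upright, turned the crank clockwise to its stop, folded the handle flat and let go at about 12 s. The robot never went to the plaque stage, canister or bottle, though I didn't re-check them in a final picture.

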